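# Third hand: hold a sensor can in the sprung V-stop

### The job

Pick up the sealed sensor can by its grey neck, stand it upright on the bed of the assembly jig with its brass socket pointing straight away from the V-stop, and push it squarely into the V with a steady force of about 12 newtons, never above 20, so that I can fasten it. Hold it there steadily for at least two seconds and finish your program still gripping and pressing; only the can may touch the jig, and leave the other things on the bench where they are.

Things in the scene. Friction and masses are not known exactly. Their poses are not given: they have to be found in the camera images.
- can: Sealed sensor can, loose, about 350 g, upright: black cylinder 60 mm in diameter, 70 mm tall, with a yellow band, topped by a plain grey neck 36 mm in diameter and 45 mm tall (total 115 mm). A brass socket 13 mm thick sticks out sideways, 42 mm up, its end 46 mm from the can's axis. Origin: centre of the underside; z up; the socket points along its own -x.
- can_neck (a point): Point on the can's axis in the neck, 95 mm above the can's underside: the place to grip (the neck reaches from 70 to 115 mm).
- can_socket (a point): Outer end of the brass socket: 46 mm from the can's axis, along the can's -x, 42 mm above its underside.
- jig: Fixed assembly jig: aluminium bed 220 x 120 mm, 12 mm thick, dark steel post 62 mm high at its far end, sprung V-stop before it. Origin: on the bench (bed top 12 mm above) under the axis of a can just touching both V faces, springs relaxed. Own +x = push direction, towards V and post; z up. Bed spans x -90 to +130, y -60 to +60 mm; a can at x = -40 stands on the bed clear of the V.
- vstop_seat (a point): Moves with the V-stop: point on the bed's top where the axis of a can touching both V faces stands. Axes as the jig's. The V is two upright white faces at 120 degrees, opening to the jig's -x, within 40 mm either side of the middle, backed by an aluminium block; all 64 mm high over the bed, so fingers on the can's neck (above 70 mm) pass over it.
- vstop (a joint): How far the V-stop is pushed back along the jig's +x, in m: 0 relaxed, end of travel 0.030. The springs give 1 mm per newton from zero, without preload (12 N = 0.012). Bed and V faces are polished and slippery (friction about 0.2): the can sliding on the bed adds about a newton to the force that the arm feels, more if it is pressed down hard, which also drags at its foot.
- pot: Bystander: empty open black plastic pot, 64 mm in diameter, 55 mm tall, without neck or socket. Origin: centre of its underside. Leave it alone.
- spool: Bystander: metal wire spool standing upright, 56 mm in diameter, 42 mm tall. Origin: centre of its underside. Leave it alone.
- multimeter: Bystander: yellow handheld multimeter lying on its back, 170 x 85 x 47 mm, long along its own x. Origin: centre of its underside. Leave it alone.
Not all that is in view belongs to the job. What is shaped like the can but blue or purple is not meant.

How it is judged (in metres and radians):
On the way, in this order (a step that is already met when the one before it is completed fails the run):
1. the can is lifted clear of the bench (height (world z) of can above 0.03 m and contact force between the fingers and can above 3 N), for 0.2 s.
2. the gripped can stands upright on the bed, socket away from the V-stop, pressed into the V with 7 to 18 N for 1.5 s (x of can in the frame of vstop_seat between -0.006 and 0.004 m and y of can in the frame of vstop_seat between -0.005 and 0.005 m and z of can in the frame of vstop_seat between -0.003 and 0.004 m and angle between can's own z axis and vertical below 0.08 rad and y of can_socket in the frame of vstop_seat between -0.017 and 0.017 m and x of can_socket in the frame of vstop_seat below -0.03 m and value of joint vstop between 0.007 and 0.018 m and contact force between each of the fingers, the arm and jig below 0.5 N and contact force between the fingers and can above 3 N), for 1.5 s.
At the end, for the whole second after the job is handed in: The can, still gripped, stands upright (0.08 rad) on the bed (4 mm), its axis within 5 mm of the V's middle and 6 mm of the seat along the push, its socket end within 17 mm of straight back from the V, the V-stop pushed back 7 to 18 mm (7 to 18 N), all at rest, the robot not touching the jig (all of step 2 and linear speed of can below 0.01 m/s and angular speed of can below 0.1 rad/s); the arm keeps its last pose, push and grip.
It fails at once if the V-stop is pushed with more than 22 N (value of joint vstop above 0.022 m).
It fails at once if the robot leans on the jig (contact force between any of the fingers, the arm and jig above 3 N).
It fails at once if a bystander is moved more than 20 mm or knocked over (distance of any of pot, spool, multimeter from where it was at the start of the episode above 0.02 m or angle between any of pot, spool, multimeter's own z axis and vertical above 0.4 rad).
It also fails if it takes over 51 s, if anything falls off the work surface, if the arm or the gripper's body presses on something with over 40 N, if the wrist force passes 120 N, or if a joint passes its speed limit or range.

### The arm

A 7-joint arm with a two-finger parallel gripper is mounted at the origin on the work surface. World frame = base frame: x ahead of the robot, y to its left, z up, the work surface at z = 0. Lengths are in mm, angles in rad, forces in N, time in s.
With the tool pointing down it reaches from about 400 to 875 mm from the base axis. Payload 4.4 kg.
Tool frame: the origin (TCP) lies on the centre line of the jaws, within the pads' length; the fingertips stand 22 mm ahead of it and the grasp point (between the pads) lies 3 mm ahead of it; y points along the fingers, x is the direction in which the jaws open and shut, and the axes are right-handed (so a half turn about y gives the same grasp; the last joint's range is limited). The gripper opens to 85 mm and grips with 20 to 120 N. Pads are 22 mm wide; open, the fingers measure 114 mm over their backs; the gripper's body (76 mm by 85 mm) begins 54 mm behind the grasp point. The pads swing forward as they close: fully open they stand 13 mm farther back than shut.
Start: joints at [1.056, 0.628, 0.038, 1.517, -0.027, 0.996, -0.02], TCP at [282.052, -585.631, 253.313] pointing down, gripper open.
Joint ranges: [-3.06, 3.06], [-0.37, 2.12], [-1.25, 1.32], [0.18, 2.47], [-1.1, 4.24], [0.23, 1.98], [-2.94, 2.94]. Speed limits (rad/s): [2.57, 2.57, 3.14, 3.14, 3.14, 3.14, 3.14].

### API

Orientations are given as a unit quaternion [w, x, y, z].
In Python, from cell import sensors, eyes, robot gives the robot as it stands. The module is installed in compiled form; this text tells all that it offers.
- The arm moves only by the tool servo_tool, never from a script. Its argument "motion" is text: rows parted by semicolons, each of 7 numbers parted by spaces: the shift along the tool's x, y, z in m, then the turn, a rotation vector about the tool's x, y, z in rad, then the finger opening in m, from 0 to 0.0854. A call has 1 to 5 rows; each row shifts and turns the commanded pose from where the row before left it, along the tool's axes as they then stand; what a row does not reach is not made up. A row lasts 1/8 s, in which the tool goes at most 62.5 mm and 10.7 degrees, less where a joint would pass 70% of its speed; a pose out of reach is approached as far as the arm can. A call is refused whole if a number of a shift passes 0.0625 or a number of a turn 0.188, either way. A call with a gripper value outside its range is refused whole. The fingers move at their own pace and stop on an object; the grip force is fixed at half the most. Time passes only in rows, so rows that do not move let the fingers close. It gives the time, the measured TCP pose, the force and the opening at its end, in the units of the state.
- sensors.observe(): the state, without advancing time (a new reading comes with each control period).
- eyes.capture(name): name is "side" or "top"; returns the picture (384x512x3 uint8, blue, green, red); there is no depth.
- eyes.camera_info(name): a dict with "mtx" (3x3 intrinsics, pixels), "world_from_camera" (4x4, takes a point from camera to world coordinates). Camera axes: x right, y up, looking along -z (the intrinsics and any distortion apply to the point x, -y, -z); pixel columns grow to the right and rows downward; lengths in mm; the calibration is good to about 2 mm. A picture is of the moment at which its call begins. camera_info takes no time and is no camera call.
- robot.sign_off(): hands the job in, once; it reports no verdict.
The state is a dict: "clock": time; "joint_positions": joint angles; "dq": joint speeds; "tau": joint torques, N m; "position": TCP position; "eef_rot": TCP orientation; "force": force on the tool from outside, world axes, zero at the start; "ft_torque": the same for the moment, N m; "gripper_width": finger opening in mm.
Only numpy, scipy, OpenCV 4.12 (cv2) and the standard library are available. Lean on these libraries where they do the work, as an engineer would, in place of code of your own. Each camera call takes 0.05 s, during which the arm holds its last target. There are 200 camera calls.

## Working session

There is one attempt and no reset: what is moved stays moved. The work goes in short steps, Python scripts to look and compute and a tool call to move; the robot and the scene stay as the last step left them, time stands still between calls to the robot, and variables do not carry over. Pictures are saved under pics/ and viewed, about 8 in all and at most 12, crops included, and the job is handed in when it is done.

Besides the shell and the picture viewer there is one more tool, called after "Emit:" as name(argument=value, ...), one argument or row to a line, values as JSON. servo_tool: Moves the arm, as the interface text tells. Its arguments: {"type":"object","properties":{"motion":{"type":"string"}},"required":["motion"]}

```bash
mkdir -p pics
cat > h.py <<'E'
import numpy as np, cv2
from cell import sensors, eyes, robot
def ray(name,u,v):
    c=eyes.camera_info(name);K=np.array(c["mtx"]);T=np.array(c["world_from_camera"])
    d=np.linalg.inv(K)@[u,v,1];d=T[:3,:3]@(d*[1,-1,-1]);return T[:3,3],d
def onz(name,u,v,z):
    o,d=ray(name,u,v);return o+d*(z-o[2])/d[2]
def proj(name,p):
    c=eyes.camera_info(name);K=np.array(c["mtx"]);T=np.linalg.inv(np.array(c["world_from_camera"]))
    q=K@((T[:3,:3]@np.array(p,float)+T[:3,3])*[1,-1,-1]);return q[:2]/q[2]
E
python3 - <<'E'
from h import *
for n in("side","top"):
    cv2.imwrite(f"pics/{n}0.png",eyes.capture(n)); c=eyes.camera_info(n);print(n,c.keys(),np.round(c["mtx"],1).tolist(),np.round(c["world_from_camera"],3).tolist())
print(sensors.observe())
E
```

```text
side dict_keys(['mtx', 'world_from_camera']) [[485.9, 0.0, 257.3], [0.0, 485.9, 190.0], [0.0, 0.0, 1.0]] [[-0.737, 0.365, -0.568, 40.594], [-0.676, -0.407, 0.614, 648.168], [-0.007, 0.837, 0.547, 664.465], [0.0, 0.0, 0.0, 1.0]]
top dict_keys(['mtx', 'world_from_camera']) [[386.3, 0.0, 252.2], [0.0, 386.3, 196.1], [0.0, 0.0, 1.0]] [[-0.007, 0.997, -0.072, 563.899], [-1.0, -0.006, 0.013, 3.612], [0.013, 0.072, 0.997, 1055.172], [0.0, 0.0, 0.0, 1.0]]
{'clock': 0.1, 'joint_positions': array([ 1.05620924,  0.62925578,  0.0384537 ,  1.51827575, -0.02701365,
        0.99632325, -0.01998005]), 'dq': array([ 1.05053896e-03, -2.03875638e-03,  1.21725657e-03, -2.86728608e-03,
        6.74891567e-04,  5.71443975e-05, -2.29365207e-04]), 'tau': array([ 3.56006058e-03, -5.64528573e+01,  1.23027194e+00, -1.93970132e+01,
        1.12413982e-02,  5.49927150e-03,  3.98368707e-05]), 'position': array([ 281.81181093, -585.13870083,  252.47732008]), 'eef_rot': array([ 0.59904741, -0.59839845,  0.3767297 , -0.37568104]), 'force': array([0.48542768, 0.37381693, 0.32301025]), 'ft_torque': array([0.02679706, 0.01094441, 0.03766476]), 'gripper_width': 85.14720218365515}
```

View pics/top0.png

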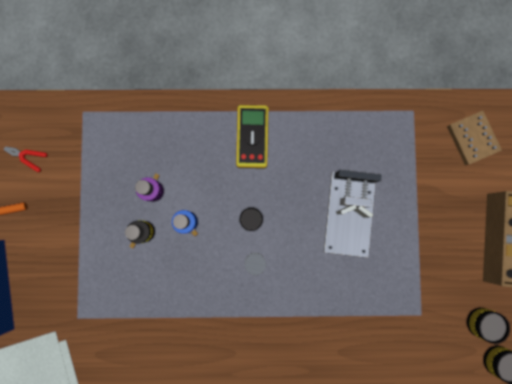

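View pics/side0.png

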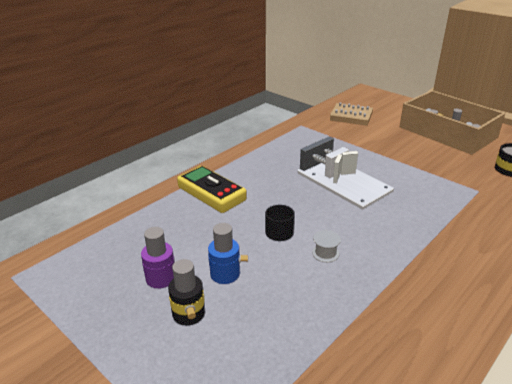

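The top view shows the black can with the yellow band: neck about (132,232), socket about (131,245). The jig is at about (350,215), with its V opening downward (towards world -x). The purple and blue cans are decoys near the can, and the pot is at (251,219), the multimeter at (253,136). The side view shows the can at (186,292), its socket at (191,313), and the spool at (326,246).

Run:
```python
from h import *
t=cv2.imread("pics/top0.png");s=cv2.imread("pics/side0.png")
def comp(name,im,lo,hi,roi):
    x0,y0,x1,y1=roi;h=cv2.cvtColor(im,cv2.COLOR_BGR2HSV)[y0:y1,x0:x1]
    m=cv2.inRange(h,lo,hi);n,l,st,c=cv2.connectedComponentsWithStats(m)
    for i in range(1,n):
        if st[i,4]>4: print(name,st[i]+[x0,y0,0,0,0],np.round(c[i]+[x0,y0],1))
    return m
comp("bed",t,(0,0,165),(180,60,255),(310,160,400,270))
# bed rect
h=cv2.cvtColor(t,cv2.COLOR_BGR2HSV)[160:270,310:400]
m=cv2.inRange(h,(0,0,150),(180,60,255));cn=max(cv2.findContours(m,0,2)[0],key=cv2.contourArea)
b=cv2.boxPoints(cv2.minAreaRect(cn))+[310,160];print("bed box px",b.round(1).tolist());W=[onz("top",*p,12)[:2].round(1) for p in b];print(W, [np.linalg.norm(W[i]-W[i-1]) for i in range(4)])
print("neck guess",onz("top",132,232,115),"socket",onz("top",131,245,42))
print("side socket",onz("side",191,313,42),"neck",onz("side",184,268,115))
crops=[(t,110,210,165,260,7),(t,315,160,395,265,5),(s,150,250,220,330,5),(s,285,130,400,210,3)]
out=np.zeros((600,800,3),np.uint8)
pos=[(0,0),(0,400),(360,0),(530,400)] 
pos=[(0,0),(0,400),(0,0),(0,0)]
for k,(im,a,b_,c,d,f) in enumerate(crops):
    r=cv2.resize(im[b_:d,a:c],None,fx=f,fy=f,interpolation=cv2.INTER_CUBIC)
    y,x=[(0,0),(0,390),(355,0),(530,390)][k]
    if k==2:r=r[:245]
    if k==3:r=r[:70]
    hh=min(r.shape[0],600-y);out[y:y+hh,x:x+r.shape[1]]=r[:hh]
cv2.imwrite("pics/c1.png",out)
```

```text
bed [ 325  179   49   78 2539] [348.8 221. ]
bed box px [[324.0, 252.4], [331.8, 176.0], [375.7, 180.5], [367.9, 256.9]]
[array([ 486.7, -202.2]), array([ 693.2, -227.8]), array([ 680.3, -347.5]), array([ 473.8, -320.2])] [np.float64(118.7030328171947), np.float64(208.08077758409118), np.float64(120.3931061149267), np.float64(208.29675945631027)]
neck guess [547.04930532 281.84038885 115.        ] socket [512.15011069 305.51735603  42.        ]
side socket [514.06084444 304.08146169  42.        ] neck [542.11969082 287.18894757 115.        ]
```

View pics/c1.png

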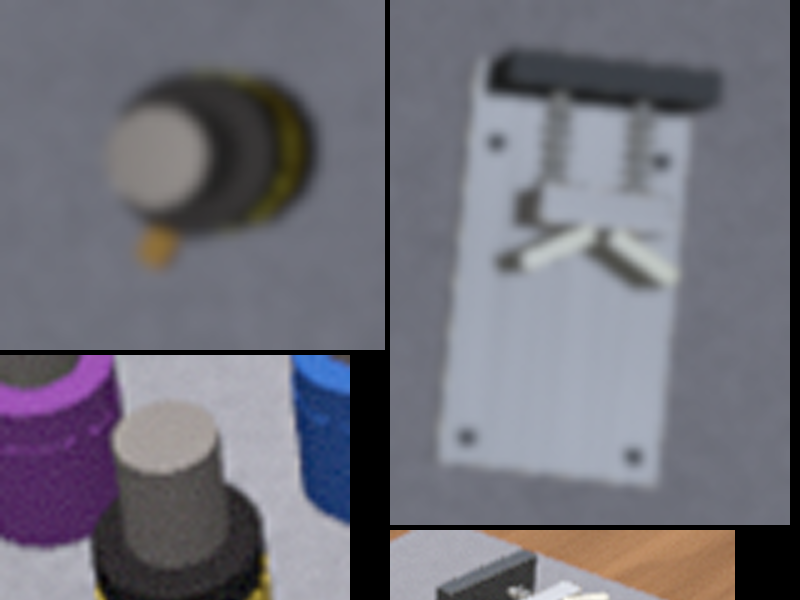

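The crop puts the neck top centre at (132.6,232.4) in the top view and (183.4,266.6) in the side view. The socket end is at about (132,248). The V apex is at about (357,206) and the bed's near edge runs (325,252) to (368,257).

Run:
```python
from h import *
from scipy.spatial.transform import Rotation as R
def tri(a,b):
    (o1,d1),(o2,d2)=ray("top",*a),ray("side",*b);d1/=np.linalg.norm(d1);d2/=np.linalg.norm(d2)
    s=np.linalg.lstsq(np.c_[d1,-d2],o2-o1,rcond=None)[0];p,q=o1+s[0]*d1,o2+s[1]*d2;return (p+q)/2,np.linalg.norm(p-q)
print("neck top tri",tri((132.6,232.4),(183.4,266.6)))
print("neck top z115",onz("top",132.6,232.4,115),onz("side",183.4,266.6,115))
print("socket",onz("top",132,248,45),onz("side",191,313,42))
s=cv2.imread("pics/side0.png");t=cv2.imread("pics/top0.png")
for n,im,(x0,y0,x1,y1) in(("top",t,(120,236,145,255)),("side",s,(175,298,210,325))):
    hs=cv2.cvtColor(im,cv2.COLOR_BGR2HSV)[y0:y1,x0:x1];m=cv2.inRange(hs,(8,100,90),(21,255,255));ys,xs=np.nonzero(m);print(n,len(xs),xs.mean()+x0,ys.mean()+y0,xs.min()+x0,xs.max()+x0,ys.min()+y0,ys.max()+y0)
    print(onz(n,xs.mean()+x0,ys.mean()+y0,45))
# bed edges
h=cv2.cvtColor(t,cv2.COLOR_BGR2HSV)[160:270,310:400]
m=cv2.inRange(h,(0,0,150),(180,60,255))
rows=range(30,85);L=np.array([[np.nonzero(m[r])[0].min()-.5+310,r+160] for r in rows]);Rr=np.array([[np.nonzero(m[r])[0].max()+.5+310,r+160] for r in range(60,92)])
B=np.array([[c+310,np.nonzero(m[:,c])[0].max()+.5+160] for c in range(20,54)])
for n,P in(("L",L),("R",Rr),("B",B)):
    Wd=np.array([onz("top",*p,12)[:2] for p in P]);v=cv2.fitLine(Wd.astype(np.float32),cv2.DIST_HUBER,0,.01,.01).ravel();print(n,v.round(3),np.degrees(np.arctan2(v[1],v[0])))
print("apex",onz("top",357,206.4,76))
o=sensors.observe();q=o["eef_rot"];print(R.from_quat(q,scalar_first=True).as_matrix().round(3))
for n,p in(("purple",(142,187)),("blue",(180,222))):print(n,onz("top",*p,115))
```

```text
neck top tri (array([547.13073247, 282.54631248, 111.70155343]), np.float64(3.2056088050680405))
neck top z115 [546.07659663 280.38275692 115.        ] [545.50106099 285.62562317 115.        ]
socket [504.57246116 301.92813375  45.        ] [514.06084444 304.08146169  42.        ]
top 17 132.35294117647058 244.41176470588235 131 134 242 247
[513.78873363 301.15858804  45.        ]
side 83 190.6144578313253 312.65060240963857 187 195 307 318
[512.85007552 305.66422706  45.        ]
L [ 9.92000e-01 -1.26000e-01  5.80582e+02 -2.13912e+02] -7.2376695
R [ 9.9100e-01 -1.3200e-01  5.2838e+02 -3.2719e+02] -7.5871205
B [ 1.32000e-01  9.91000e-01  4.81569e+02 -2.55130e+02] 82.419044
apex [ 607.0054955  -276.15997309   76.        ]
[[ 0.434 -0.001  0.901]
 [-0.901  0.002  0.434]
 [-0.002 -1.    -0.   ]]
purple [656.04231623 259.2406358  115.        ]
blue [570.31813052 166.36461885 115.        ]
```

Emit:
servo_tool(
  motion="-0.0417 0 0.0384 0 0 0 0.085;-0.0417 0 0.0384 0 0 0 0.085;-0.0417 0 0.0384 0 0 0 0.085;-0.0417 0 0.0384 0 0 0 0.085;-0.0417 0 0.0384 0 0 0 0.085",
)

```text
clock: 0.72
position: [364.9, -312.6, 253.2]
eef_rot: [0.599, -0.599, 0.376, -0.376]
force: [1.4, -0.7, -0.3]
gripper_width: 85.3
```

Emit:
servo_tool(
  motion="-0.0417 0 0.0384 0 0 0 0.085;-0.0417 0 0.0384 0 0 0 0.085;-0.0417 0 0.0384 0 0 0 0.085;-0.0417 0 0.0384 0 0 0 0.085;-0.0417 0 0.0384 0 0 0 0.085",
)

```text
clock: 1.35
position: [447.3, -41.6, 253.3]
eef_rot: [-0.599, 0.599, -0.376, 0.376]
force: [1.4, -0.6, -0.0]
gripper_width: 85.1
```

Emit:
servo_tool(
  motion="-0.0417 0 0.0384 0 0 0 0.085;-0.0417 0 0.0384 0 0 0 0.085;-0.0417 0 0.0384 0 0 0 0.085;-0.0417 0 0.0384 0 0 0 0.085;-0.0417 0 0.0384 0 0 0 0.085",
)

```text
clock: 1.98
position: [529.8, 229.5, 253.1]
eef_rot: [-0.599, 0.599, -0.376, 0.376]
force: [1.8, 0.1, 0.9]
gripper_width: 85.3
```

Emit:
servo_tool(
  motion="0 0 0 0 -0.14 0 0.085;0 0 0 0 -0.14 0 0.085;0 0 0 0 -0.14 0 0.085;0 0 0 0 -0.142 0 0.085;0 0 0 0 0 0 0.085",
)

```text
clock: 2.6
position: [529.4, 227.6, 252.9]
eef_rot: [-0.679, 0.68, -0.196, 0.196]
force: [0.5, -0.2, 0.1]
gripper_width: 85.1
```

Emit:
servo_tool(
  motion="-0.0077 0 0.0279 0 0 0 0.085;-0.0077 0 0.0279 0 0 0 0.085;0 0.05 0 0 0 0 0.085;0 0.048 0 0 0 0 0.085;0 0 0 0 0 0 0.085",
)

```text
clock: 3.22
position: [543.6, 281.7, 151.8]
eef_rot: [-0.677, 0.682, -0.198, 0.194]
force: [-0.6, -0.6, 0.3]
gripper_width: 84.4
```

Run:
```python
from h import *
a=eyes.capture("side");b=eyes.capture("top")
p=sensors.observe()["position"];print(p, proj("side",p),proj("side",[*p[:2],p[2]-22]))
A=cv2.resize(a[150:330,120:260],None,fx=3,fy=3,interpolation=cv2.INTER_CUBIC);B=cv2.resize(b[170:290,80:200],None,fx=3,fy=3,interpolation=cv2.INTER_CUBIC)
o=np.zeros((540,780,3),np.uint8);o[:,:420]=A;o[:360,420:]=B;cv2.imwrite("pics/c2.png",o)
```

```text
[546.75990108 283.63874005 156.2030953 ] [181.54907211 246.60123077] [182.7798559  256.90991117]
```

View pics/c2.png

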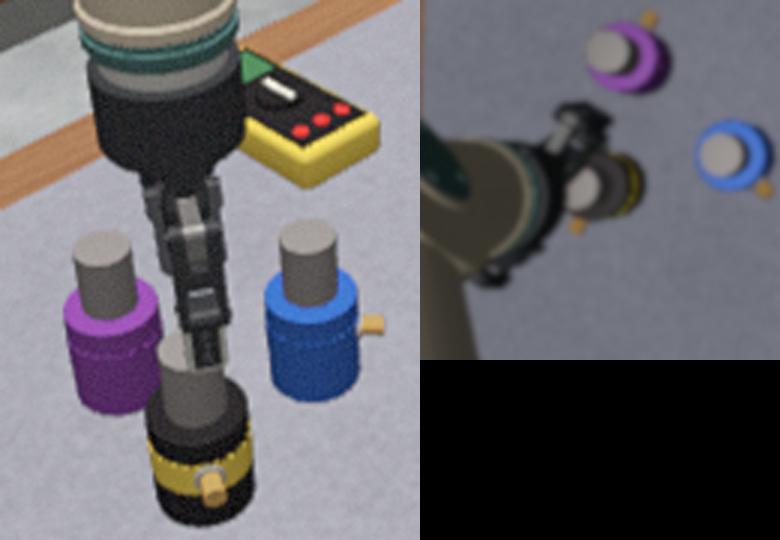

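The side view shows the fingers straddling the neck, the near fingertip at about (188,265), with the socket facing the near side. Projecting the TCP agrees with the neck axis to about 1 px. I'll go down and grip.

Emit:
servo_tool(
  motion="0 0.02 0 0 0 0 0.085;0 0.02 0 0 0 0 0.085;0 0.0175 0 0 0 0 0.085;0 0 0 0 0 0 0.085;0 0 0 0 0 0 0.085",
)

```text
clock: 3.95
position: [546.9, 283.7, 98.9]
eef_rot: [0.68, -0.679, 0.195, -0.196]
force: [0.2, 0.6, 0.6]
gripper_width: 84.9
```

Emit:
servo_tool(
  motion="0 0 0 0 0 0 0.02;0 0 0 0 0 0 0.02;0 0 0 0 0 0 0.02;0 0 0 0 0 0 0.02;0 0 0 0 0 0 0.02",
)

```text
clock: 4.58
position: [546.6, 283.3, 98.3]
eef_rot: [0.68, -0.679, 0.195, -0.196]
force: [0.8, -1.0, 5.5]
gripper_width: 34.9
```

Emit:
servo_tool(
  motion="0 0 0 0 0 0 0.02;0 0 0 0 0 0 0.02;0 0 0 0 0 0 0.02;0 0 0 0 0 0 0.02;0 0 0 0 0 0 0.02",
)

```text
clock: 5.2
position: [546.7, 283.3, 98.3]
eef_rot: [0.68, -0.679, 0.195, -0.196]
force: [-0.2, -1.0, 5.3]
gripper_width: 35.0
```

Emit:
servo_tool(
  motion="0 -0.02 0 0 0 0 0.02;0 -0.04 0 0 0 0 0.02;0 -0.05 0 0 0 0 0.02;0 -0.04 0 0 0 0 0.02;0 0 0 0 0 0 0.02",
)

```text
clock: 5.82
position: [547.4, 284.3, 250.3]
eef_rot: [0.681, -0.678, 0.194, -0.197]
force: [0.9, -0.3, -2.9]
gripper_width: 34.9
```

Emit:
servo_tool(
  motion="0 0 0 0 -0.1 0 0.02;0 0 0 0 -0.11 0 0.02;0 0 0 0 -0.11 0 0.02;0 0 0 0 -0.109 0 0.02;0 0 0 0 0 0 0.02",
)

```text
clock: 6.45
position: [545.0, 282.6, 245.5]
eef_rot: [-0.705, 0.706, -0.048, 0.045]
force: [-0.3, -0.3, -3.3]
gripper_width: 34.8
```

Run:
```python
from h import *
from scipy.spatial.transform import Rotation as R
o=sensors.observe();M=R.from_quat(o["eef_rot"],scalar_first=True).as_matrix();print(o["position"],M.round(4),o["force"],o["gripper_width"])
X=M[:,0];print("yaw",np.degrees(np.arctan2(X[1],X[0])))
print(M.T@(np.array([526.4,-266.6,o["position"][2]])-o["position"]))
a=eyes.capture("side");b=eyes.capture("top")
out=np.zeros((540,780,3),np.uint8);A=cv2.resize(a[90:290,110:250],None,fx=2.7,fy=2.7);out[:540,:378]=A[:540]
B=cv2.resize(b[180:280,70:200],None,fx=3,fy=3);out[:300,390:]=B;cv2.imwrite("pics/c3.png",out)
```

```text
[545.03606724 282.57175885 245.49837823] [[ 0.9913 -0.004   0.1316]
 [-0.1316 -0.0017  0.9913]
 [-0.0037 -1.     -0.0022]] [-0.34094947 -0.28759982 -3.34814093] 34.772757296207686
yaw -7.560775835143091
[  53.78438201    0.99331442 -546.84840432]
```

View pics/c3.png

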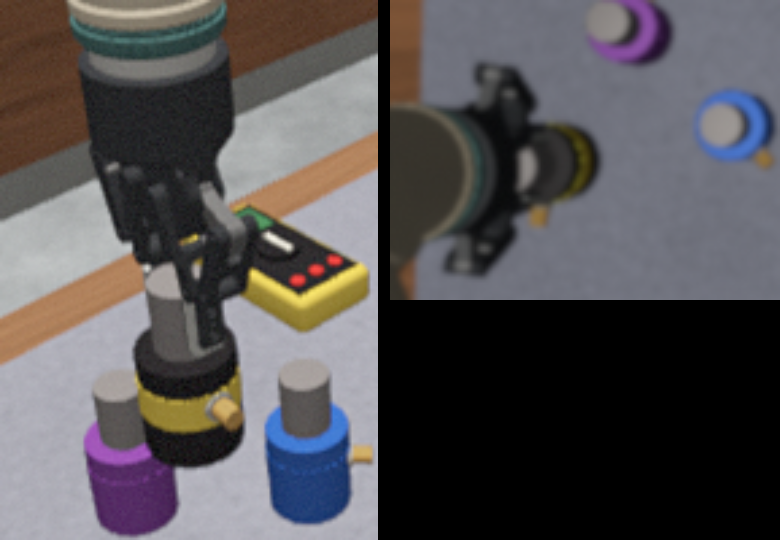

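The can hangs upright in the jaws, the socket on the robot's side, at about (120,252) in the top view. Next I'll carry it over to the jig.

Emit:
servo_tool(
  motion="0.0054 0 -0.035 0 0 0 0.02;0.0054 0 -0.057 0 0 0 0.02;0.0054 0 -0.06 0 0 0 0.02;0.0054 0 -0.06 0 0 0 0.02;0.0054 0 -0.06 0 0 0 0.02",
)

```text
clock: 7.18
position: [537.0, 8.3, 247.5]
eef_rot: [-0.706, 0.706, -0.047, 0.047]
force: [0.6, -0.2, -2.0]
gripper_width: 34.8
```

Emit:
servo_tool(
  motion="0.0054 0 -0.06 0 0 0 0.02;0.0054 0 -0.06 0 0 0 0.02;0.0054 0 -0.06 0 0 0 0.02;0.0054 0 -0.057 0 0 0 0.02;0.0054 0 -0.038 0 0 0 0.02",
)

```text
clock: 7.8
position: [527.1, -269.7, 247.3]
eef_rot: [-0.705, 0.706, -0.048, 0.048]
force: [0.6, 0.0, -2.9]
gripper_width: 34.5
```

Emit:
servo_tool(
  motion="0 0.04 0 0 0 0 0.02;0 0.05 0 0 0 0 0.02;0 0.02 0 0 0 0 0.02;0 0 0 0 0 0 0.02;0 0 0 0 0 0 0.02",
)

```text
clock: 8.43
position: [529.1, -266.2, 138.7]
eef_rot: [-0.705, 0.706, -0.046, 0.047]
force: [0.9, -0.1, -2.8]
gripper_width: 34.9
```

Run:
```python
from h import *
from scipy.spatial.transform import Rotation as R
o=sensors.observe();M=R.from_quat(o["eef_rot"],scalar_first=True).as_matrix();print(o["position"],M.round(4),o["force"],o["gripper_width"])
X=M[:,0];print("yaw",np.degrees(np.arctan2(X[1],X[0])))
a=eyes.capture("side");b=eyes.capture("top");cv2.imwrite("pics/s4.png",a);cv2.imwrite("pics/t4.png",b)
out=np.zeros((600,800,3),np.uint8);A=cv2.resize(a[90:220,270:400],None,fx=3,fy=3);out[:390,:390]=A
B=cv2.resize(b[150:280,300:400],None,fx=4,fy=4);out[:520,400:]=B;cv2.imwrite("pics/c4.png",out)
```

```text
[ 529.11367207 -266.19214293  138.65925835] [[ 9.914e-01  1.500e-03  1.311e-01]
 [-1.311e-01 -6.000e-04  9.914e-01]
 [ 1.600e-03 -1.000e+00 -4.000e-04]] [ 0.8864289  -0.10922487 -2.80107581] 34.94058644639148
yaw -7.531797670938696
```

View pics/c4.png

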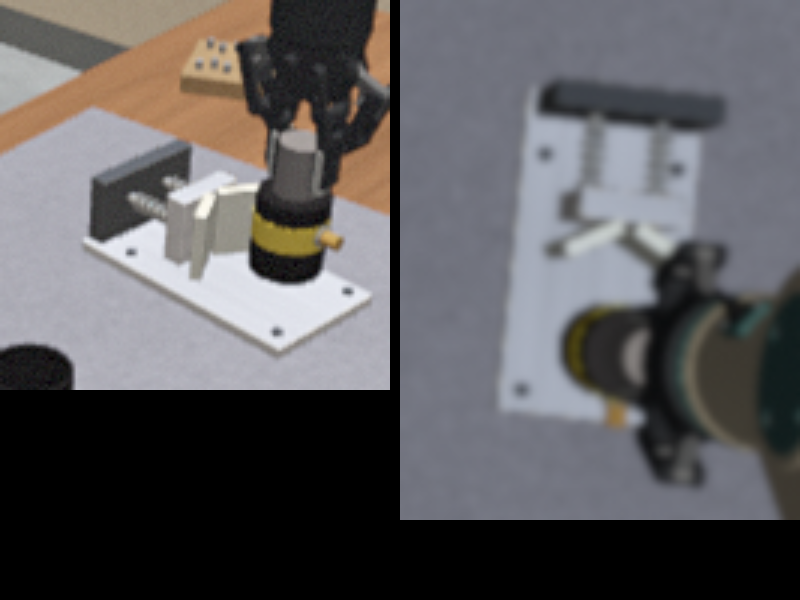

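The can hovers over the bed just before the V, upright, with the socket pointing back: about (381,170) in the side view and (354,254) in the top view. I'll check its axis and socket against the jig numerically.

Run:
```python
from h import *
a=cv2.imread("pics/s4.png");b=cv2.imread("pics/t4.png")
p=np.array([529.1,-266.2]);zb=40.4
for n in("side","top"):
    for z in(0,42,70,115):print(n,z,proj(n,[*p,zb+z]).round(1))
def mask(im,lo,hi,roi):
    x0,y0,x1,y1=roi;m=cv2.inRange(cv2.cvtColor(im,cv2.COLOR_BGR2HSV)[y0:y1,x0:x1],lo,hi);ys,xs=np.nonzero(m);return xs+x0,ys+y0
# dark-body side silhouette columns per row (non-bed)
g=cv2.cvtColor(a,cv2.COLOR_BGR2GRAY)
for r in range(152,184,4):
    row=np.nonzero(g[r,348:388]<110)[0]+348
    if len(row):print(r,row.min(),row.max(),(row.min()+row.max())/2)
for n,im,roi in(("side",a,(374,160,392,180)),("top",b,(345,245,362,262))):
    xs,ys=mask(im,(8,110,100),(20,255,255),roi);print(n,"brass",len(xs),xs.mean(),ys.mean(),xs.min(),xs.max(),ys.min(),ys.max(),onz(n,xs.mean(),ys.mean(),zb+44)[:2])
g=cv2.cvtColor(b,cv2.COLOR_BGR2GRAY)
for c in range(340,362,3):
    col=np.nonzero(g[215:265,c]<110)[0]+215
    if len(col):print("topcol",c,col.min(),col.max(),(col.min()+col.max())/2)
ori=np.array([571,-272.5])
for t in(-7.5,):
    for s in(170,172.5,175):
        d=np.array([np.cos(np.radians(s)),np.sin(np.radians(s))]);print(s,proj("side",[*(p+46*d),zb+42]).round(1),proj("side",[*(p+38*d),zb+44]).round(1),proj("top",[*(p+38*d),zb+47]).round(1))
```

```text
side 0 [365.2 178.3]
side 42 [367.2 163.3]
side 70 [368.6 153. ]
side 115 [370.9 135.8]
top 0 [350.2 236.7]
top 42 [354.6 237.3]
top 70 [357.8 237.7]
top 115 [363.3 238.3]
152 357 380 368.5
156 355 380 367.5
160 355 379 367.0
164 361 378 369.5
168 354 354 354.0
172 353 382 367.5
176 353 377 365.0
180 355 376 365.5
side brass 24 379.5 169.79166666666666 377 383 167 172 [ 490.10618862 -255.95945512]
top brass 9 353.44444444444446 253.22222222222223 353 354 251 255 [ 489.5086628  -261.67926938]
topcol 340 233 240 236.5
topcol 343 229 245 237.0
topcol 346 227 247 237.0
topcol 349 226 247 236.5
topcol 352 227 250 238.5
topcol 355 227 251 239.0
topcol 358 227 262 244.5
topcol 361 215 264 239.5
170 [382.3 171.1] [379.7 169. ] [352.9 252.4]
172.5 [382.8 170.8] [380.2 168.7] [353.6 252.5]
175 [383.4 170.5] [380.6 168.5] [354.2 252.6]
```

Run:
```python
from h import *
print("side-cast corners",[onz("side",*q,12)[:2].round(1) for q in((393.7,188.3),(363.3,207.3),(298.3,170.5))])
o=np.array([571,-272.5]);x=np.array([.9914,-.1305]);y=np.array([.1305,.9914])
for u,v in((-90,-60),(-90,60),(130,60)):
    P=o+u*x+v*y;print(P.round(1),proj("side",[*P,12]).round(1),proj("top",[*P,12]).round(1))
p=np.array([529.1,-266.2]);print("can in jig",(p-o)@x,(p-o)@y)
```

```text
side-cast corners [array([ 474.1, -314.1]), array([ 485.8, -194.7]), array([ 701.8, -224.6])]
[ 473.9 -320.2] [395.  187.3] [367.9 256.9]
[ 489.6 -201.3] [363.4 205.5] [323.6 251.3]
[ 707.7 -230. ] [297.8 168.9] [332.5 170.7]
can in jig -42.36180999999998 0.7778700000000134
```

The two cameras' opposite y biases (±3 mm) cancel against the arm's own reading. That puts the jig origin at about (569.5,-269.5), with the can 2 mm to the -y side. I'll correct this while lowering.

Emit:
servo_tool(
  motion="0 0.012 0.002 0 0 0 0.02;0 0.01 0 0 0 0 0.02;0 0.003 0 0 0 0 0.02;0 0 0 0 0 0 0.02;0 0 0 0 0 0 0.02",
)

```text
clock: 9.15
position: [528.8, -264.2, 113.0]
eef_rot: [-0.706, 0.706, -0.046, 0.046]
force: [-0.6, -0.0, -3.5]
gripper_width: 35.0
```

Emit:
servo_tool(
  motion="0 0.001 0 0 0 0 0.02;0 0 0 0 0 0 0.02;0 0.001 0 0 0 0 0.02;0 0 0 0 0 0 0.02;0 0 0 0 0 0 0.02",
)

```text
clock: 9.78
position: [528.5, -264.1, 110.8]
eef_rot: [0.706, -0.706, 0.046, -0.046]
force: [-0.5, -0.2, -3.6]
gripper_width: 34.6
```

Emit:
servo_tool(
  motion="0 0.001 0 0 0 0 0.02;0 0 0 0 0 0 0.02;0 0 0 0 0 0 0.02",
)

```text
clock: 10.15
position: [528.8, -264.2, 110.3]
eef_rot: [-0.705, 0.706, -0.046, 0.046]
force: [-0.4, -0.8, 3.8]
gripper_width: 34.6
```

Emit:
servo_tool(
  motion="0 0.0005 0 0 0 0 0.02;0 0 0 0 0 0 0.02;0 0 0 0 0 0 0.02",
)

```text
clock: 10.52
position: [528.8, -264.2, 110.2]
eef_rot: [-0.705, 0.706, -0.046, 0.047]
force: [-1.6, 0.4, 8.2]
gripper_width: 34.4
```

Emit:
servo_tool(
  motion="0 -0.0006 0 0 0 0 0.02;0.008 0 0 0 0 0 0.02;0.012 0 0 0 0 0 0.02;0.01 0 0 0 0 0 0.02;0.004 0 0 0 0 0 0.02",
)

```text
clock: 11.15
position: [561.6, -268.6, 110.1]
eef_rot: [-0.706, 0.706, -0.047, 0.045]
force: [-3.6, 1.1, 7.6]
gripper_width: 35.0
```

Emit:
servo_tool(
  motion="0.002 0 0 0 0 0 0.02;0.002 0 0 0 0 0 0.02;0 0 0 0 0 0 0.02;0 0 0 0 0 0 0.02",
)

```text
clock: 11.65
position: [565.2, -269.2, 110.1]
eef_rot: [-0.706, 0.706, -0.047, 0.045]
force: [-3.3, -0.1, 7.1]
gripper_width: 34.8
```

Emit:
servo_tool(
  motion="0 -0.0005 0 0 0 0 0.02;0.002 0 0 0 0 0 0.02;0 0 0 0 0 0 0.02",
)

```text
clock: 12.02
position: [568.4, -269.4, 110.3]
eef_rot: [0.706, -0.706, 0.046, -0.046]
force: [-2.0, 0.0, 2.3]
gripper_width: 34.6
```

Emit:
servo_tool(
  motion="0.002 0 0 0 0 0 0.02;0.002 0 0 0 0 0 0.02;0 0 0 0 0 0 0.02;0 0 0 0 0 0 0.02",
)

```text
clock: 12.52
position: [571.8, -269.8, 110.2]
eef_rot: [0.706, -0.706, 0.047, -0.046]
force: [-2.8, 0.2, 1.2]
gripper_width: 35.0
```

Emit:
servo_tool(
  motion="0.002 0 0 0 0 0 0.02;0.002 0 0 0 0 0 0.02;0 0 0 0 0 0 0.02;0 0 0 0 0 0 0.02",
)

```text
clock: 13.02
position: [574.9, -270.5, 110.2]
eef_rot: [-0.706, 0.706, -0.047, 0.045]
force: [-6.1, -0.8, 2.9]
gripper_width: 35.0
```

Emit:
servo_tool(
  motion="0.002 0 0 0 0 0 0.02;0.002 0 0 0 0 0 0.02;0 0 0 0 0 0 0.02;0 0 0 0 0 0 0.02",
)

```text
clock: 13.52
position: [577.4, -271.2, 110.1]
eef_rot: [-0.706, 0.706, -0.048, 0.044]
force: [-7.8, 0.2, 6.0]
gripper_width: 34.9
```

Emit:
servo_tool(
  motion="0 -0.0003 0 0 0 0 0.02;0.002 0 0 0 0 0 0.02;0.002 0 0 0 0 0 0.02;0 0 0 0 0 0 0.02;0 0 0 0 0 0 0.02",
)

```text
clock: 14.15
position: [580.0, -271.9, 110.1]
eef_rot: [-0.705, 0.706, -0.05, 0.043]
force: [-10.1, -0.3, 7.5]
gripper_width: 34.8
```

Emit:
servo_tool(
  motion="0.0015 0 0 0 0 0 0.02;0.0015 0 0 0 0 0 0.02;0 0 0 0 0 0 0.02;0 0 0 0 0 0 0.02;0 0 0 0 0 0 0.02",
)

```text
clock: 14.78
position: [581.7, -272.5, 110.2]
eef_rot: [-0.705, 0.706, -0.051, 0.043]
force: [-13.8, 0.4, 9.1]
gripper_width: 34.7
```

Run:
```python
from h import *
from scipy.spatial.transform import Rotation as R
o=sensors.observe();M=R.from_quat(o["eef_rot"],scalar_first=True).as_matrix();print(o["position"],M.round(4),o["force"],o["ft_torque"],o["gripper_width"])
a=eyes.capture("side");b=eyes.capture("top");cv2.imwrite("pics/s5.png",a);cv2.imwrite("pics/t5.png",b)
p=o["position"][:2]
for z in(0,42,115):print(proj("side",[*p,12+z]).round(1),proj("top",[*p,12+z]).round(1))
out=np.zeros((560,800,3),np.uint8);A=cv2.resize(a[90:220,280:380],None,fx=4,fy=4,interpolation=cv2.INTER_CUBIC);out[:520,:400]=A
B=cv2.resize(b[150:270,310:400],None,fx=4.4,fy=4.4,interpolation=cv2.INTER_CUBIC);out[:528,400:796]=B;cv2.imwrite("pics/c5.png",out)
```

```text
[ 581.73064549 -272.47150763  110.15256907] [[ 9.912e-01 -1.100e-02  1.316e-01]
 [-1.316e-01  2.000e-04  9.913e-01]
 [-1.100e-02 -9.999e-01 -1.300e-03]] [-13.75709318   0.39473017   9.0968634 ] [0.21382725 3.27815344 0.12901822] 34.707638061451426
[347.3 179.5] [349.2 216.8]
[348.9 165.2] [353.4 216.5]
[351.8 138.9] [361.8 215.9]
```

View pics/c5.png

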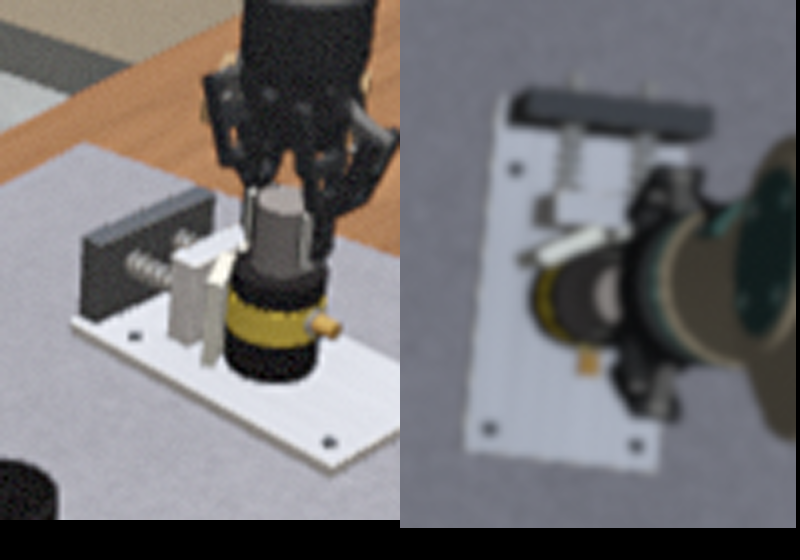

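The can sits in the V with its socket pointing straight back, at about (361,171) in the side view. The V-stop's block has moved about 9–10 mm compared with the last picture, and the fingers are above the V. I'll ease the down-load slightly and then hold.

Emit:
servo_tool(
  motion="0.0005 -0.0003 0 0 0 0 0.02;0 0 0 0 0 0 0.02;0 0 0 0 0 0 0.02;0 0 0 0 0 0 0.02;0 0 0 0 0 0 0.02",
)

```text
clock: 15.5
position: [581.8, -272.5, 110.2]
eef_rot: [-0.705, 0.706, -0.051, 0.042]
force: [-14.4, 0.3, 8.8]
gripper_width: 34.6
```

Emit:
servo_tool(
  motion="0 0 0 0 0 0 0.02;0 0 0 0 0 0 0.02;0 0 0 0 0 0 0.02;0 0 0 0 0 0 0.02;0 0 0 0 0 0 0.02",
)

```text
clock: 16.12
position: [581.8, -272.5, 110.2]
eef_rot: [-0.705, 0.706, -0.051, 0.042]
force: [-12.8, -0.0, 8.4]
gripper_width: 34.7
```

Emit:
servo_tool(
  motion="0 0 0 0 0 0 0.02;0 0 0 0 0 0 0.02;0 0 0 0 0 0 0.02;0 0 0 0 0 0 0.02;0 0 0 0 0 0 0.02",
)

```text
clock: 16.75
position: [581.9, -272.5, 110.2]
eef_rot: [-0.705, 0.706, -0.051, 0.042]
force: [-13.6, -0.4, 8.4]
gripper_width: 34.6
```

Emit:
servo_tool(
  motion="0 0 0 0 0 0 0.02;0 0 0 0 0 0 0.02;0 0 0 0 0 0 0.02;0 0 0 0 0 0 0.02;0 0 0 0 0 0 0.02",
)

```text
clock: 17.38
position: [581.9, -272.4, 110.2]
eef_rot: [-0.705, 0.706, -0.051, 0.042]
force: [-13.7, -0.2, 7.4]
gripper_width: 35.0
```

Emit:
servo_tool(
  motion="0 0 0 0 0 0 0.02;0 0 0 0 0 0 0.02;0 0 0 0 0 0 0.02;0 0 0 0 0 0 0.02;0 0 0 0 0 0 0.02",
)

```text
clock: 18.0
position: [581.9, -272.4, 110.2]
eef_rot: [-0.705, 0.706, -0.051, 0.042]
force: [-13.9, -0.2, 8.4]
gripper_width: 34.9
```

Run:
```python
from h import *
a=cv2.imread("pics/t0.png") if 0 else cv2.imread("pics/top0.png");b=eyes.capture("top")
# edge profile of spring block's left half, upsampled template match
f=8;T=cv2.resize(a[195:216,341:352],None,fx=f,fy=f,interpolation=cv2.INTER_CUBIC);S=cv2.resize(b[182:222,335:358],None,fx=f,fy=f,interpolation=cv2.INTER_CUBIC)
r=cv2.matchTemplate(S,T,cv2.TM_CCOEFF_NORMED);_,v,_,l=cv2.minMaxLoc(r);u=l[0]/f+335-341;w=l[1]/f+182-195
print(v,u,w,onz("top",345+u,205+w,76)-onz("top",345,205,76))
o=sensors.observe();print(o["clock"],o["force"],abs(o["dq"]).max())
```

```text
0.5695130228996277 4.75 -13.0 [ 33.12214927 -12.97844447   0.        ]
18.05 [-13.22201207   1.03629682   8.86983114] 0.0015404290636889884
```

Run:
```python
from h import *
a=cv2.imread("pics/top0.png");b=eyes.capture("top")
# rows of the block's own brightness profile (left half, above the visible face)
f=8;T=cv2.resize(a[194:204,338:348],None,fx=f,fy=f,interpolation=cv2.INTER_CUBIC);S=cv2.resize(b[186:205,336:350],None,fx=f,fy=f,interpolation=cv2.INTER_CUBIC)
r=cv2.matchTemplate(S,T,cv2.TM_CCOEFF_NORMED);_,v,_,l=cv2.minMaxLoc(r);u=l[0]/f+336-338;w=l[1]/f+186-194
print(v,u,w,onz("top",345+u,200+w,65)-onz("top",345,200,65))
```

```text
0.9920721054077148 0.375 -3.625 [ 9.35577439 -1.20068432  0.        ]
```

The V-stop has moved 9.4 mm by picture, and the force reading less friction gives about 11 N. I'll add a touch to get nearer 12 N and hold again.

Emit:
servo_tool(
  motion="0.001 -0.0003 0 0 0 0 0.02;0.0007 0 0 0 0 0 0.02;0 0 0 0 0 0 0.02;0 0 0 0 0 0 0.02;0 0 0 0 0 0 0.02",
)

```text
clock: 18.73
position: [583.1, -272.9, 110.2]
eef_rot: [-0.705, 0.706, -0.051, 0.042]
force: [-14.6, 0.1, 6.7]
gripper_width: 34.8
```

Emit:
servo_tool(
  motion="0 0 0 0 0 0 0.02;0 0 0 0 0 0 0.02;0 0 0 0 0 0 0.02;0 0 0 0 0 0 0.02;0 0 0 0 0 0 0.02",
)

```text
clock: 19.35
position: [583.0, -272.9, 110.2]
eef_rot: [-0.705, 0.706, -0.051, 0.042]
force: [-13.6, -0.4, 7.2]
gripper_width: 34.6
```

Emit:
servo_tool(
  motion="0 0 0 0 0 0 0.02;0 0 0 0 0 0 0.02;0 0 0 0 0 0 0.02;0 0 0 0 0 0 0.02;0 0 0 0 0 0 0.02",
)

```text
clock: 19.98
position: [583.1, -272.9, 110.2]
eef_rot: [-0.705, 0.706, -0.051, 0.042]
force: [-15.3, 0.1, 8.5]
gripper_width: 35.2
```

Emit:
servo_tool(
  motion="0 0 0 0 0 0 0.02;0 0 0 0 0 0 0.02;0 0 0 0 0 0 0.02;0 0 0 0 0 0 0.02;0 0 0 0 0 0 0.02",
)

```text
clock: 20.6
position: [583.0, -272.9, 110.2]
eef_rot: [-0.705, 0.706, -0.051, 0.042]
force: [-14.1, -0.1, 7.3]
gripper_width: 34.8
```

Emit:
servo_tool(
  motion="0 0 0 0 0 0 0.02;0 0 0 0 0 0 0.02;0 0 0 0 0 0 0.02;0 0 0 0 0 0 0.02;0 0 0 0 0 0 0.02",
)

```text
clock: 21.22
position: [583.1, -272.8, 110.2]
eef_rot: [-0.705, 0.706, -0.051, 0.042]
force: [-14.9, 0.2, 6.9]
gripper_width: 34.4
```

Run:
```python
from h import *
o=sensors.observe();print(o["clock"],o["position"],o["force"],o["gripper_width"],abs(o["dq"]).max());print(robot.sign_off())
```

```text
21.225 [ 583.0647974  -272.84810541  110.20517442] [-14.91403111   0.16220295   6.91289122] 34.39908845437734 0.001562568744147163
the job is handed in; nothing more can be done
None
```

The can is standing on the jig bed, pushed into the V with its socket pointing back. I handed the job in at 21.2 s with the arm still gripping and pressing; the hand-in gives no verdict.

- **Push force:** it held steady for about 2.5 s before hand-in, with the wrist reading 14–15 N. Taking off about 2 N of drag on the bed leaves roughly 12 N on the V-stop. Wrist readings between moves never passed about 15.3 N.
- **V-stop travel:** one picture match gave 9.4 mm just before a last push of about 1.2 mm, so about 10.5 mm. That is 1–2 N less than the wrist force suggests, but both lie within 7–18 N.
- **Can position:** the gripper tilts about 0.01 rad. The socket measured within a few degrees of straight back just before the can was lowered, and still looked so in the last picture. The small sideways force suggests both V faces are touching.
- **Clearance:** in the last picture the fingers were above the V and not touching the jig. I sent the arm nowhere near the bystanders, but did not measure them again afterwards.
- **What disagreed:** the two cameras differed by 5–6 mm in world y, and I took the middle, which matched the arm's own reading at the can. A first picture match of the V-stop failed, with a poor match score, and I redid it.
- **Down-force:** the can is pressed onto the bed with about 10 N, more than I wanted.

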